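# Push the stuck plug out of a centrifuge adapter

### The job

Take the red-handled drift from its stand, feel gently for the hole in the brass sliding guide on the blue frame, and push the stuck orange plug right through the clear adapter until it drops into the white catch tray. Keep the drift's load on the frame, on its guide and on the plug below about 20 N throughout. Then put the drift back in its stand, upright and fully home, let go, and leave the other things on the bench where they are.

Things in the scene. Friction and masses are not known exactly. Their poses are not given: they have to be found in the camera images.
- frame: Fixed push-out frame, base 110 x 124 mm (x, y). Origin: centre of its underside on the bench; z up. Two blue cheeks, outer faces at y = +-58 mm; open towards +x and -x. From the bottom: white catch tray, clear adapter with spring clips in its bore (z = 44 to 54 mm, at +y and -y), brass guide. Steel rails on the cheeks (|y| above 44 mm) reach z = 101 mm.
- adapter_top (a point): Centre of the clear plastic adapter's top face, 84 mm above the bench, on the frame's axis. The adapter is 72 x 100 mm and 40 mm deep (down to 44 mm), with a vertical 46 mm through bore on the axis that holds the plug.
- guide_ref (a point): Fixed mark on the frame at x = 0, y = -16 mm, 97 mm high: level top of the brass guide (44 x 74 x 8 mm), solid but for a 13.5 mm through hole, 1.5 mm chamfer. It gives 3 N per mm downward, 4 mm at most. It slides along frame y (12 N friction) and was left anywhere: the hole's centre is 5 to 27 mm from this mark along frame +y (y = -11 to +11 mm). Not measured.
- tray_floor (a point): Centre of the catch tray's inner floor, on the frame's axis, 9 mm above the bench. Tray inside 98 x 92 mm (frame x, y), rim 22 mm above the bench.
- plug: Solid orange plastic plug, 44 mm across, 28 mm high, about 60 g. Origin: centre of its underside, z along its axis. Starts in the bore, top 80.3 mm above the bench, on the spring clips. Pushing it down takes about 3 to 18 N, most near the start or when pushed off-centre, until its top passes the clips' lower edge (44 mm above the bench); then it falls about 7 mm into the tray.
- plug_top (a point): Centre of the plug's flat top face, 28 mm from its underside.
- drift: Drift: straight steel rod of 11 mm, 65 mm long, nearly square-cut at the tip, below a red square handle 22 x 22 mm and 50 mm high; about 130 g. Origin: centre of the tip; z runs up the rod to the handle; x and y are square to the handle's flats. It starts upright in the stand, handle's underside resting on the stand's top.
- drift_tip (a point): Centre of the drift's tip (same as its origin).
- drift_shoulder (a point): Centre of the handle's underside, 65 mm above the tip. The handle spans 0 to 50 mm above this point.
- stand: Fixed grey plastic block 64 x 64 x 70 mm with a vertical 15 mm through hole in the middle with a 2 mm chamfer. Origin: centre of the underside on the bench.
- stand_mouth (a point): Centre of the hole's mouth, on the stand's top face, 70 mm above the bench.
- cap_a: white plastic ring cap, 48 mm across, 14 mm high, lying flat. Bystander: leave it. Origin: centre of its underside.
- cap_b: white plastic ring cap, 48 mm across, 14 mm high, lying flat. Bystander: leave it. Origin: centre of its underside.
- spare_plug: clean green plug, 44 mm across, 28 mm high, standing. Bystander: leave it. Origin: centre of its underside.
- bottle_a: white capped bottle, 56 mm across, 110 mm high. Bystander: leave it. Origin: centre of its underside.
- bottle_b: white capped bottle, 56 mm across, 110 mm high. Bystander: leave it. Origin: centre of its underside.
- bottle_c: white capped bottle, 56 mm across, 110 mm high. Bystander: leave it. Origin: centre of its underside.
- spare_adapter: grey plastic ring-shaped adapter, 70 mm across, 50 mm high. Bystander: leave it. Origin: centre of its underside.

How it is judged:
On the way, in this order (a step that is already met when the one before it is completed fails the run):
1. The drift's tip is through the guide, inside the adapter's bore, with the plug still held in the bore (horizontal distance between drift_tip and frame below 0.02 m and z of drift_tip in the frame of frame between 0.04 and 0.085 m and z of plug in the frame of frame above 0.04 m), for 0.05 s.
2. The plug has dropped out of the far side into the tray while the drift is still in the bore (height (world z) of each of plug, plug_top below 0.041 m and x of plug in the frame of frame between -0.05 and 0.05 m and y of plug in the frame of frame between -0.046 and 0.046 m and horizontal distance between drift_tip and frame below 0.02 m and z of drift_tip in the frame of frame below 0.075 m), for 0.05 s.
At the end, for the whole second after the job is handed in: The plug rests in the catch tray (origin within 50 mm along x and 46 mm along y of the frame's axis, both ends below 41 mm), and the drift rests in its stand, released: handle's underside within 8 mm of the hole's mouth, within 0.08 rad of upright (height (world z) of each of plug, plug_top below 0.041 m and x of plug in the frame of frame between -0.05 and 0.05 m and y of plug in the frame of frame between -0.046 and 0.046 m and linear speed of each of plug, drift below 0.02 m/s and distance between drift_shoulder and stand_mouth below 0.008 m and angle between drift's own z axis and vertical below 0.08 rad); the robot touches nothing.
It fails at once if The drift loads the frame or its guide with more than 25 N (contact force between drift and frame above 25 N).
It fails at once if The drift presses the plug with more than 25 N (contact force between drift and plug above 25 N).
It fails at once if A bystander is moved by more than 20 mm (distance of any of cap_a, cap_b, spare_plug, bottle_a, bottle_b, bottle_c, spare_adapter from where it was at the start of the episode above 0.02 m).
It also fails if it takes over 72 s, if anything falls off the work surface, if the arm or the gripper's body presses on something with over 40 N, if the wrist force passes 120 N, or if a joint passes its speed limit or range.

### The arm

A 7-joint arm with a two-finger parallel gripper is mounted at the origin on the work surface. World frame = base frame: x ahead of the robot, y to its left, z up, the work surface at z = 0. Lengths are in m, angles in rad, forces in N, time in s.
With the tool pointing down it reaches from about 0.4 to 0.85 m from the base axis. Payload 10.4 kg.
Tool frame: the origin (TCP) lies between the finger pads; the fingertips stand ahead of it and the grasp point (between the pads) lies 6 mm ahead of it (finger_overhang is the z of the fingertips in the tool frame, in m); z points along the fingers, y is the direction in which the jaws open and shut (so a half turn about z gives the same grasp; the last joint's range is limited). The gripper opens to 85 mm and grips with 20 to 120 N. Pads are 22 mm wide; open, the fingers measure 114 mm over their backs; the gripper's body (76 mm by 85 mm) begins 54 mm behind the grasp point. The pads swing forward as they close: fully open they stand 13 mm farther back than shut.
Start: joints at [1.197, 0.332, -0.065, 1.46, 0.022, 1.35, -0.088], TCP at [0.215, -0.587, 0.256] pointing down, gripper open.
Joint ranges: [-2.6, 2.6], [-0.5, 2.12], [-1.47, 1.34], [0.16, 2.42], [-1.27, 4.41], [0.06, 2.06], [-2.6, 2.6]. Speed limits (rad/s): [2.22, 2.22, 2.79, 2.79, 3.14, 3.14, 3.14].

### API

Orientations are given as a unit quaternion [x, y, z, w].
In Python, from workcell import * gives the robot as it stands.
- The arm moves only by the shell command python3 -m creep 'ROWS' [FORCE]. ROWS is JSON, a list of rows, each a list of 7 numbers: the turn, a rotation vector about the tool's x, y, z in rad, then the shift along the tool's x, y, z in mm, then the closure in counts, from 0 (fully open) to 255 (shut). In form: [[wx, wy, wz, dx, dy, dz, claw], ...]. A call has 1 to 8 rows; each row shifts and turns the commanded pose from where the row before left it, along the tool's axes as they then stand; what a row does not reach is not made up. A row lasts 1/10 s, in which the tool goes at most 50 mm and 8.59 degrees, less where a joint would pass 70% of its speed; a pose out of reach is approached as far as the arm can. A call is refused whole if a number of a shift passes 50 or a number of a turn 0.15, either way. A call with a gripper value outside its range is refused whole. The fingers move at their own pace and stop on an object; FORCE is the grip in N (left out, the last holds). Time passes only in rows, so rows that do not move let the fingers close. It gives the time, the measured TCP pose, the force and the opening at its end, in the units of the state.
- get_obs(): the state, without advancing time (a new reading comes with each control period).
- camera(name): name is "scene" or "top" or "wrist"; returns (picture, depth): 480x640x3 uint8, blue, green, red; 480x640 float32, m along the optical axis (not along the pixel's ray), 0 where there is no reading.
- camera_model(name): a dict with "camera_matrix" (3x3 intrinsics, pixels), "R" (3x3) and "t" (3): a world point X has camera coordinates R X + t; the wrist camera has in their place "mount" (4x4, takes a point from camera to tool coordinates, whose origin is the TCP and whose axes are the flange's). Camera axes: x right, y down, z forward; pixel columns grow to the right and rows downward; lengths in m; the calibration is good to about 2 mm. A picture is of the moment at which its call begins: read the wrist's pose just before it. camera_model takes no time and is no camera call.
- hand_in(): hands the job in, once; it reports no verdict.
The state is a dict: "clock": time; "joint_pos": joint angles; "joint_velocities": joint speeds; "tau": joint torques, N m; "position": TCP position; "ee_rot": TCP orientation; "ft_force": force on the tool from outside, world axes, zero at the start; "torque": the same for the moment, N m; "grip_width": opening from 0.0 (shut) to 1.0 (fully open).
Only numpy, scipy, OpenCV 4.12 (cv2) and the standard library are available. Lean on these libraries where they do the work, as an engineer would, in place of code of your own. Each camera call takes 0.05 s, during which the arm holds its last target.

## Working session

There is one attempt and no reset: what is moved stays moved. The work goes in short steps, Python scripts to look and compute and a shell command to move; the robot and the scene stay as the last step left them, time stands still between calls to the robot, and variables do not carry over. Pictures are saved under pics/ and viewed, and the job is handed in when it is done.

```bash
ls; mkdir -p pics; python3 - <<'E'
from workcell import *
import cv2
o=get_obs();print(o)
for n in("scene","top"):
    p,d=camera(n);cv2.imwrite(f"pics/{n}0.png",p);m=camera_model(n);print(n,m)
    import numpy as np;np.savez(f"{n}0.npz",p=p,d=d)
print(camera_model("wrist"))
E
```

```text
pics
{'clock': 0.0, 'joint_pos': array([ 1.19740182,  0.3328858 , -0.0646695 ,  1.46096267,  0.02155403,
        1.34991193, -0.08853942]), 'joint_velocities': array([-0.00096799,  0.00097444, -0.00010942, -0.00124439,  0.00033558,
       -0.00257429, -0.00080265]), 'tau': array([-1.11773606e-03, -6.25446510e+01,  4.81463608e-02, -3.91613138e+01,
        1.60854904e-02,  9.96934745e-03, -2.28394617e-05]), 'position': array([ 0.21464789, -0.58660804,  0.25549693]), 'ee_rot': array([ 9.84661994e-01,  1.74471243e-01, -1.45741242e-04, -7.22809453e-04]), 'ft_force': array([ 0.15269725,  0.19509763, -0.37230964]), 'torque': array([ 0.02258272, -0.01061713, -0.01650194]), 'grip_width': 0.9971499066352448}
scene {'camera_matrix': array([[493.57298066,   0.        , 320.86717296],
       [  0.        , 493.57298066, 240.94301789],
       [  0.        ,   0.        ,   1.        ]]), 'R': array([[-0.03932281,  0.99916004,  0.01152988],
       [ 0.56067806,  0.03161417, -0.82743015],
       [-0.82709965, -0.02607233, -0.56145027]]), 't': array([-0.09039298, -0.26865657,  1.44749192])}
top {'cam
[... 192 characters left out ...]
, -0.99944858,  0.0223747 ],
       [-0.98543716, -0.02794479, -0.16772802],
       [ 0.16826079, -0.01793386, -0.98557937]]), 't': array([0.07665202, 0.57499029, 1.14869158])}
{'camera_matrix': array([[365.26963678,   0.        , 320.72369738],
       [  0.        , 365.26963678, 237.4303422 ],
       [  0.        ,   0.        ,   1.        ]]), 'mount': array([[-3.17640791e-04, -9.60043596e-01, -2.79850304e-01,
         7.12986141e-02],
       [ 9.99999914e-01, -3.80070388e-04,  1.68816607e-04,
        -4.18134921e-04],
       [-2.68434116e-04, -2.79850226e-01,  9.60043634e-01,
        -1.17314219e-01],
       [ 0.00000000e+00,  0.00000000e+00,  0.00000000e+00,
         1.00000000e+00]])}
```

View pics/scene0.png

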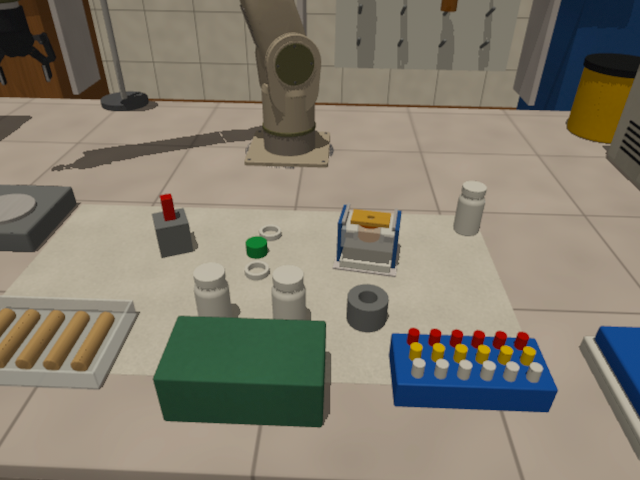

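View pics/top0.png

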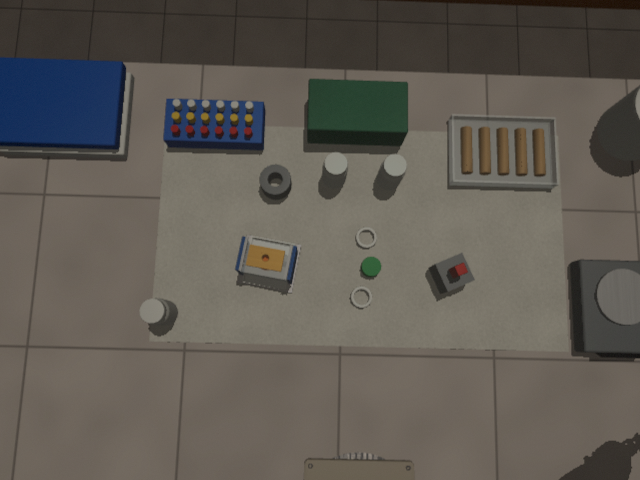

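The top view shows the frame near (268,262) with the guide hole at about (265,258), and the stand with the red handle near (455,272). I'll zoom in on both and measure.

```bash
cat > h.py <<'E'
from workcell import *
import numpy as np,cv2
from scipy.spatial.transform import Rotation as Ro
def ray(m,uv):
    K=m["camera_matrix"];r=np.linalg.inv(K)@np.array([uv[0],uv[1],1.]);return m["R"].T@r,-m["R"].T@m["t"]
def plane(m,uv,z):
    d,c=ray(m,uv);return c+d*(z-c[2])/d[2]
def wristmodel(o):
    m=camera_model("wrist");M=np.eye(4);M[:3,:3]=Ro.from_quat(o["ee_rot"]).as_matrix();M[:3,3]=o["position"]
    T=np.linalg.inv(M@m["mount"]);return dict(camera_matrix=m["camera_matrix"],R=T[:3,:3],t=T[:3,3])
def proj(m,X):
    c=m["R"]@np.asarray(X)+m["t"];u=m["camera_matrix"]@c;return u[:2]/u[2]
def cloud(m,d):
    v,u=np.mgrid[0:480,0:640];K=m["camera_matrix"]
    c=np.stack([(u-K[0,2])/K[0,0]*d,(v-K[1,2])/K[1,1]*d,d],-1);return (c-m["t"])@m["R"]
E
python3 - <<'E'
from h import *
a=np.load("top0.npz");p=a["p"]
c=lambda x,y,w,h,s:cv2.resize(p[y:y+h,x:x+w],None,fx=s,fy=s,interpolation=cv2.INTER_CUBIC)
cv2.imwrite("pics/z1.png",np.hstack([c(225,225,90,75,4),c(420,245,70,75,4)]))
b=np.load("scene0.npz")["p"];c=lambda x,y,w,h,s:cv2.resize(b[y:y+h,x:x+w],None,fx=s,fy=s,interpolation=cv2.INTER_CUBIC)
cv2.imwrite("pics/z2.png",np.hstack([c(325,195,90,85,4),c(140,185,70,85,4)]))
m=camera_model("top");X=cloud(m,a["d"])
hsv=cv2.cvtColor(p,cv2.COLOR_BGR2HSV)
def st(name,mask,z):
    n,l,s,ce=cv2.connectedComponentsWithStats(mask.astype(np.uint8))
    i=1+np.argmax(s[1:,4]);ys,xs=np.where(l==i);r=cv2.minAreaRect(np.stack([xs,ys],1).astype(np.float32))
    print(name,s[i],ce[i],r,plane(m,ce[i],z),"depthmed",np.median(X[l==i],0))
    bp=cv2.boxPoints(r);print(np.array([plane(m,q,z)[:2] for q in bp]).round(4).tolist())
roi=np.zeros((480,640),bool);roi[220:310,220:320]=1
st("guide",roi&(hsv[...,0]>8)&(hsv[...,0]<28)&(hsv[...,1]>150)&(hsv[...,2]>80),.097)
roi=np.zeros((480,640),bool);roi[240:310,420:490]=1
st("red",roi&((hsv[...,0]<8)|(hsv[...,0]>172))&(hsv[...,1]>140)&(hsv[...,2]>60),.12)
Z=X[...,2]
st("redtopdepth",roi&(Z>.105)&(Z<.135),.12)
st("standtop",roi&(Z>.06)&(Z<.08),.07)
E
```

```text
guide [249 245  33  25 263] [262.76806084 258.18631179] ((264.8500061035156, 258.45001220703125), (34.78504943847656, 19.28989028930664), 18.43494987487793) [0.52508375 0.21350955 0.097     ] depthmed [0.52475188 0.21462995 0.09664608]
[[0.516, 0.249], [0.5545, 0.2383], [0.5334, 0.1692], [0.4951, 0.1804]]
red [455 263  12  13 103] [460.53398058 269.03883495] ((460.52587890625, 269.0603332519531), (9.979290962219238, 10.110595703125), 66.80140686035156) [ 0.51081098 -0.19006662  0.12      ] depthmed [ 0.51060146 -0.19020851  0.12030567]
[[0.5157, -0.1766], [0.5244, -0.1958], [0.5058, -0.2034], [0.4972, -0.1843]]
redtopdepth [452 263  16  14 137] [459.60583942 269.64963504] ((459.4000244140625, 269.800048828125), (10.733126640319824, 12.521980285644531), 63.43495178222656) [ 0.50951122 -0.18814937  0.12      ] depthmed [ 0.5091767  -0.18810958  0.1195108 ]
[[0.5128, -0.1715], [0.5249, -0.1945], [0.5056, -0.204], [0.4935, -0.1809]]
standtop [434 253  41  40 760] [452.88947368 272.71315789] ((453.81280517578125, 272.2733459472656), (31.02183723449707, 30.794570922851562), 65.37643432617188) [ 0.50882448 -0.18733703  0.07      ] depthmed [ 0.50565153 -0.18427895  0.06987259]
[[0.525, -0.1459], [0.5543, -0.2062], [0.4946, -0.2326], [0.4659, -0.1727]]
```

View pics/z1.png

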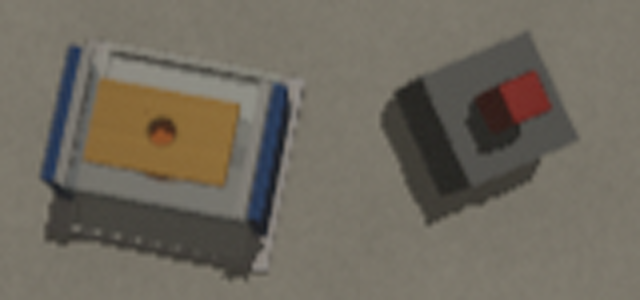

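View pics/z2.png

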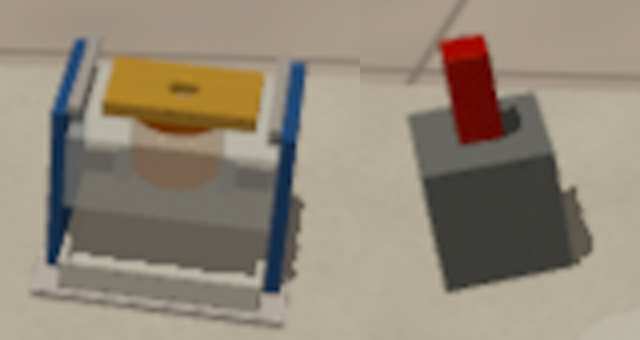

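```bash
cat >> h.py <<'E'
def togo(pos,yawdir=None,o=None,up=None):
    """print remaining shift (tool axes, mm) and turn about tool (rotvec) to pos with tool z down, tool y along horizontal angle yawdir(mod pi)"""
    o=o or get_obs();R=Ro.from_quat(o["ee_rot"]);M=R.as_matrix()
    print("clock",o["clock"],"pos",o["position"].round(4),"F",o["ft_force"].round(2),"grip",round(o["grip_width"],3))
    print("yaw of tool y deg",np.degrees(np.arctan2(M[1,1],M[0,1])).round(2),"tool z",M[:,2].round(4))
    if yawdir is not None:
        best=None
        for k in(0,1):
            a=np.radians(yawdir)+k*np.pi;y=np.array([np.cos(a),np.sin(a),0]);z=np.array([0,0,-1.]);x=np.cross(y,z)
            rv=(R.inv()*Ro.from_matrix(np.stack([x,y,z],1))).as_rotvec()
            if best is None or np.linalg.norm(rv)<np.linalg.norm(best):best=rv
        print("turn (tool)",best.round(4))
    print("shift mm (current tool axes)",((np.asarray(pos)-o["position"])@M*1000).round(1))
    if yawdir is not None:
        print("shift mm (axes after turn)",((np.asarray(pos)-o["position"])@(R*Ro.from_rotvec(best)).as_matrix()*1000).round(1))
E
python3 -c "
from h import *
togo([.5105,-.1895,.25],24.4);togo([.5105,-.1895,.25],24.4-90)"
```

```text
clock 0.1 pos [ 0.2147 -0.5866  0.2556] F [ 0.18  0.06 -1.  ] grip 1.0
yaw of tool y deg -69.9 tool z [-5.0e-04  1.2e-03 -1.0e+00]
turn (tool) [-1.0000e-03  1.0000e-03  1.4958e+00]
shift mm (current tool axes) [ 414.3 -271.3    5.9]
shift mm (axes after turn) [-239.5 -433.5    5.6]
clock 0.1 pos [ 0.2147 -0.5866  0.2556] F [ 0.18  0.06 -1.  ] grip 1.0
yaw of tool y deg -69.9 tool z [-5.0e-04  1.2e-03 -1.0e+00]
turn (tool) [-0.0013 -0.     -0.075 ]
shift mm (current tool axes) [ 414.3 -271.3    5.9]
shift mm (axes after turn) [ 433.5 -239.5    5.6]
```

```bash
python3 -m creep '[[0,0,-0.075,0,0,0,0],[0,0,0,40,-22,0,0],[0,0,0,40,-22,0,0],[0,0,0,40,-22,0,0],[0,0,0,40,-22,0,0],[0,0,0,40,-22,0,0],[0,0,0,40,-22,0,0],[0,0,0,40,-22,0,0]]' 60; python3 -m creep '[[0,0,0,40,-22,0,0],[0,0,0,40,-22,0,0],[0,0,0,40,-22,0,0],[0,0,0,20,-11,0,0],[0,0,0,0,0,0,0]]'
python3 - <<'E'
from h import *
togo([.5105,-.1895,.25],24.4-90)
o=get_obs();p,d=camera("wrist");cv2.imwrite("pics/w1.png",p);np.savez("w1.npz",p=p,d=d,pos=o["position"],q=o["ee_rot"])
m=wristmodel(o)
X=cloud(m,d);hsv=cv2.cvtColor(p,cv2.COLOR_BGR2HSV)
red=((hsv[...,0]<8)|(hsv[...,0]>172))&(hsv[...,1]>140)&(hsv[...,2]>60)
def rep(n,k,z):
    k=k.astype(np.uint8);N,l,s,c=cv2.connectedComponentsWithStats(k);i=1+np.argmax(s[1:,4])
    ys,xs=np.where(l==i);P=np.array([plane(m,(x,y),z)[:2] for x,y in zip(xs,ys)],np.float32)*1000
    print(n,s[i],cv2.minAreaRect(P),np.median(X[l==i],0).round(4))
rep("redtop",red&(abs(X[...,2]-.12)<.006),.12)
rep("standtop",(abs(X[...,2]-.07)<.006),.07)
E
```

```text
clock: 0.9
position: [0.4068, -0.3293, 0.2562]
ee_rot: [0.977, 0.211, -0.0, 0.0]
ft_force: [1.1, -1.1, 0.0]
grip_width: 1.001
clock: 1.4
position: [0.5037, -0.199, 0.256]
ee_rot: [0.977, 0.214, 0.0, -0.001]
ft_force: [0.1, 0.4, 0.2]
grip_width: 1.002
clock 1.4 pos [ 0.5037 -0.199   0.256 ] F [0.11 0.39 0.15] grip 1.002
yaw of tool y deg -65.24 tool z [ 2.0e-04  1.6e-03 -1.0e+00]
turn (tool) [-0.0014 -0.0008  0.0063]
shift mm (current tool axes) [10.2 -5.7  6. ]
shift mm (axes after turn) [10.1 -5.8  6. ]
redtop [302 204  31  31 921] ((512.40966796875, -191.3704071044922), (21.924537658691406, 21.52875518798828), 24.753032684326172) [ 0.5125 -0.1914  0.1196]
standtop [ 279  168   78   76 4509] ((511.6478576660156, -191.58200073242188), (64.436767578125, 63.917442321777344), 24.31069564819336) [ 0.518  -0.1881  0.0697]
```

View pics/w1.png

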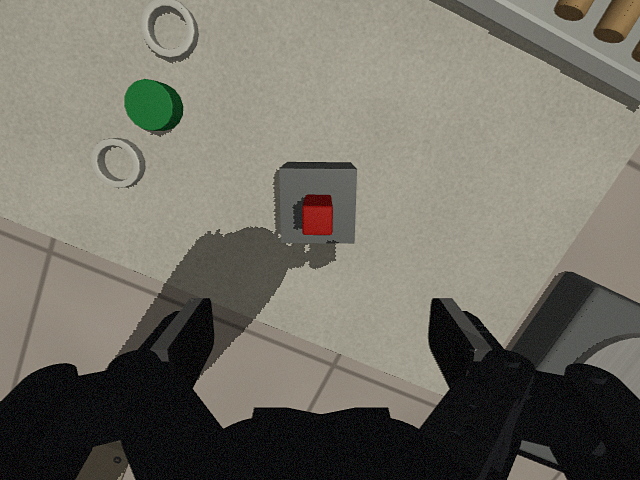

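The wrist view shows the red handle top at about (318,214), centred on the stand top (316,203). The handle sits at roughly (0.512, -0.191) with yaw aligned to the jaws.

```bash
python3 - <<'E'
import workcell
print([n for n in dir(workcell) if not n.startswith("_")]); print(getattr(workcell,"finger_overhang",None))
from h import *
togo([.512,-.191,.150],24.7-90)
E
```

```text
['MotionError', 'camera', 'camera_model', 'finger_overhang', 'get_obs', 'hand_in']
0.025
clock 1.45 pos [ 0.5024 -0.2015  0.2559] F [-0.58 -0.58  0.01] grip 0.997
yaw of tool y deg -65.42 tool z [-5.e-04  6.e-04 -1.e+00]
turn (tool) [-0.0008  0.0002 -0.002 ]
shift mm (current tool axes) [ 13.1  -5.5 105.9]
shift mm (axes after turn) [ 13.1  -5.5 105.9]
```

```bash
python3 -m creep '[[0,0,0,6.5,-2.7,25,0],[0,0,0,6.6,-2.8,30,0],[0,0,0,0,0,30,0],[0,0,0,0,0,0,0],[0,0,0,0,0,0,0]]'
python3 - <<'E'
from h import *
for i in range(3):togo([.512,-.191,.106],24.7-90)
o=get_obs();p,d=camera("wrist");cv2.imwrite("pics/w2.png",p)
m=wristmodel(o);X=cloud(m,d);hsv=cv2.cvtColor(p,cv2.COLOR_BGR2HSV)
red=((hsv[...,0]<8)|(hsv[...,0]>172))&(hsv[...,1]>140)&(hsv[...,2]>60)
k=red&(abs(X[...,2]-.12)<.006);ys,xs=np.where(k)
P=np.array([plane(m,(x,y),.12)[:2] for x,y in zip(xs,ys)],np.float32)*1000;print(cv2.minAreaRect(P))
togo([.512,-.191,.106],24.7-90)
E
```

```text
clock: 1.95
position: [0.511, -0.1937, 0.1718]
ee_rot: [0.978, 0.211, -0.0, -0.0]
ft_force: [0.0, -0.3, 0.1]
grip_width: 1.001
clock 1.95 pos [ 0.511  -0.1937  0.1718] F [ 0.02 -0.3   0.14] grip 1.001
yaw of tool y deg -65.69 tool z [-7.e-04 -1.e-04 -1.e+00]
turn (tool) [-0.0002  0.0007 -0.0068]
shift mm (current tool axes) [ 2.1 -2.1 65.8]
shift mm (axes after turn) [ 2.  -2.1 65.8]
clock 1.95 pos [ 0.511  -0.1937  0.1718] F [ 0.02 -0.3   0.14] grip 1.001
yaw of tool y deg -65.69 tool z [-7.e-04 -1.e-04 -1.e+00]
turn (tool) [-0.0002  0.0007 -0.0068]
shift mm (current tool axes) [ 2.1 -2.1 65.8]
shift mm (axes after turn) [ 2.  -2.1 65.8]
clock 1.95 pos [ 0.511  -0.1937  0.1718] F [ 0.02 -0.3   0.14] grip 1.001
yaw of tool y deg -65.69 tool z [-7.e-04 -1.e-04 -1.e+00]
turn (tool) [-0.0002  0.0007 -0.0068]
shift mm (current tool axes) [ 2.1 -2.1 65.8]
shift mm (axes after turn) [ 2.  -2.1 65.8]
((513.01513671875, -191.14492797851562), (22.39496421813965, 21.513864517211914), 24.290393829345703)
clock 2.0 pos [ 0.5117 -0.1937  0.1727] F [0.79 0.23 0.53] grip 0.999
yaw of tool y deg -65.68 tool z [ 1.1e-03 -8.0e-04 -1.0e+00]
turn (tool) [ 0.0012 -0.0007 -0.0067]
shift mm (current tool axes) [ 1.4 -2.5 66.7]
shift mm (axes after turn) [ 1.4 -2.4 66.7]
```

View pics/w2.png

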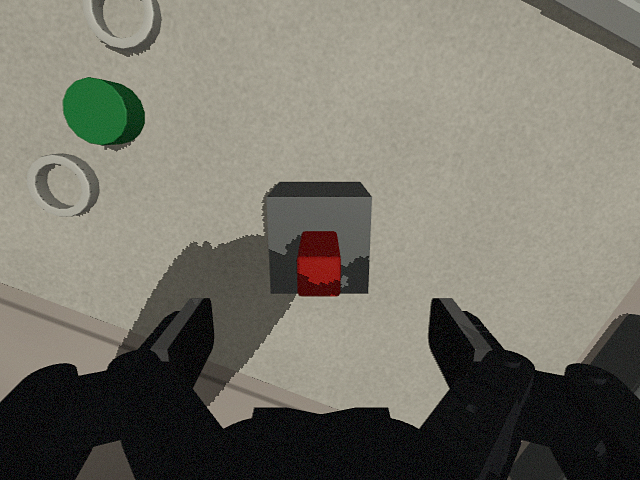

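The handle is centred between the fingers (column 319 against 321). I'll go down and grip it.

```bash
python3 -m creep '[[0,0,0,2,-1.5,30,0],[0,0,0,0,0,26,0],[0,0,0,0,0,10,0],[0,0,0,0,0,0,0],[0,0,0,0,0,0,255],[0,0,0,0,0,0,255],[0,0,0,0,0,0,255],[0,0,0,0,0,0,255]]' 70;python3 -m creep '[[0,0,0,0,0,0,255],[0,0,0,0,0,0,255],[0,0,0,0,0,0,255]]'; python3 -c "
from h import *
togo([.512,-.191,.106],24.7-90)"
```

```text
clock: 2.8
position: [0.5131, -0.1906, 0.1061]
ee_rot: [0.977, 0.211, 0.0, 0.0]
ft_force: [-0.7, 1.0, 0.4]
grip_width: 0.33
clock: 3.1
position: [0.5131, -0.1906, 0.106]
ee_rot: [0.977, 0.211, 0.0, 0.0]
ft_force: [-1.6, 0.0, 6.8]
grip_width: 0.249
clock 3.1 pos [ 0.5131 -0.1906  0.106 ] F [-1.65  0.    6.8 ] grip 0.249
yaw of tool y deg -65.6 tool z [ 9.e-04 -5.e-04 -1.e+00]
turn (tool) [ 0.0008 -0.0006 -0.0053]
shift mm (current tool axes) [-1.2 -0.1  0. ]
shift mm (axes after turn) [-1.2 -0.1  0. ]
```

```bash
python3 -m creep '[[0,0,0,0,0,-10,255],[0,0,0,0,0,-30,255],[0,0,0,0,0,-40,255],[0,0,0,0,0,-40,255],[0,0,0,0,0,-30,255],[0,0,0,0,0,0,255],[0,0,0,0,0,0,255]]'; python3 - <<'E'
from h import *
togo([.525,.2135,.25],24.7-90)
for n in("scene","top","wrist"):
    p,d=camera(n);cv2.imwrite(f"pics/{n}3.png",p);np.savez(f"{n}3.npz",p=p,d=d)
p=cv2.imread("pics/scene3.png");cv2.imwrite("pics/z3.png",cv2.resize(p[100:260,120:280],None,fx=3.5,fy=3.5))
E
```

```text
clock: 3.8
position: [0.5127, -0.1905, 0.2556]
ee_rot: [0.977, 0.211, 0.0, 0.0]
ft_force: [-0.7, -0.1, -2.4]
grip_width: 0.252
clock 3.8 pos [ 0.5127 -0.1905  0.2556] F [-0.68 -0.11 -2.38] grip 0.252
yaw of tool y deg -65.6 tool z [ 6.e-04 -4.e-04 -1.e+00]
turn (tool) [ 0.0007 -0.0004 -0.0053]
shift mm (current tool axes) [ 178.  -362.8    5.5]
shift mm (axes after turn) [ 180.  -361.9    5.6]
```

View pics/z3.png

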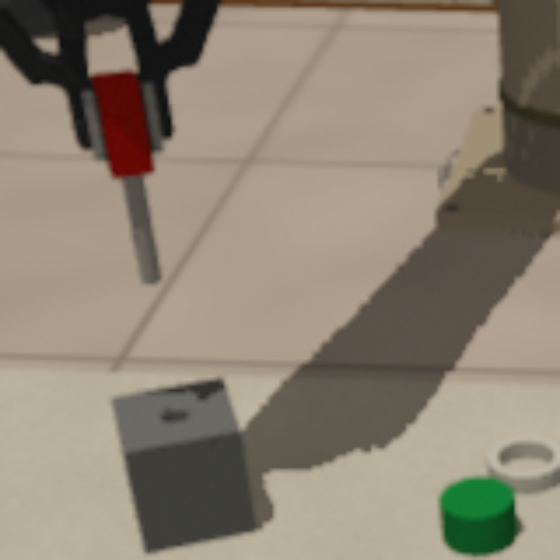

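View pics/wrist3.png

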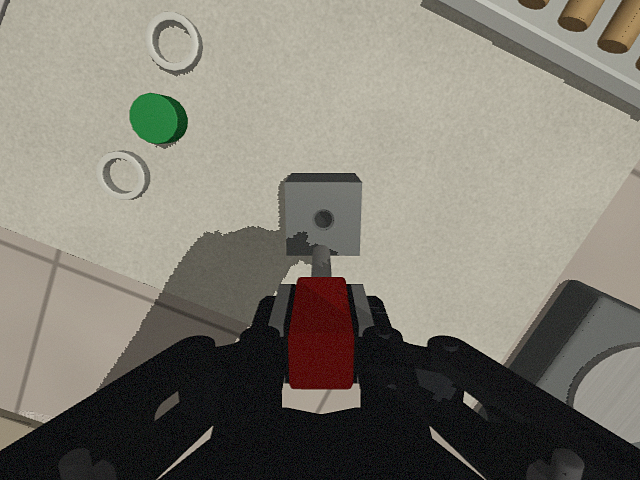

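```bash
python3 - <<'E'
from h import *
p=cv2.imread("pics/wrist3.png");d=np.load("wrist3.npz")["d"]
cv2.imwrite("pics/z4.png",cv2.resize(p[200:290,270:370],None,fx=6,fy=6,interpolation=cv2.INTER_NEAREST))
m=camera_model("wrist");M=m["mount"]
print(d[235:282:3,321])
for r in (246,250,255,262,270):
    row=d[r,300:345];k=np.where(row<.3)[0]+300;print(r,k.min() if len(k) else 0,k.max() if len(k) else 0)
# expected tip
for y in(0,):
  for dx in(-5.5,0,5.5):
    t=np.array([dx/1000,0,.106,1]);c=np.linalg.inv(M)@t;u=m["camera_matrix"]@c[:3];print(dx,u[:2]/u[2],c[2])
E
```

```text
[0.31394064 0.31405622 0.31580013 0.31633726 0.22245535 0.21701117
 0.21194385 0.2065035  0.20251775 0.198027   0.19333145 0.18933012
 0.18461259 0.18111861 0.16214183 0.15949543]
246 316 326
250 313 328
255 312 329
262 312 330
270 311 330
-5.5 [321.29449046 254.86804301] 0.23589283910544262
0 [321.2955142  246.75270848] 0.23435354849485457
5.5 [321.29655148 238.53006215] 0.23281425788426655
```

View pics/z4.png

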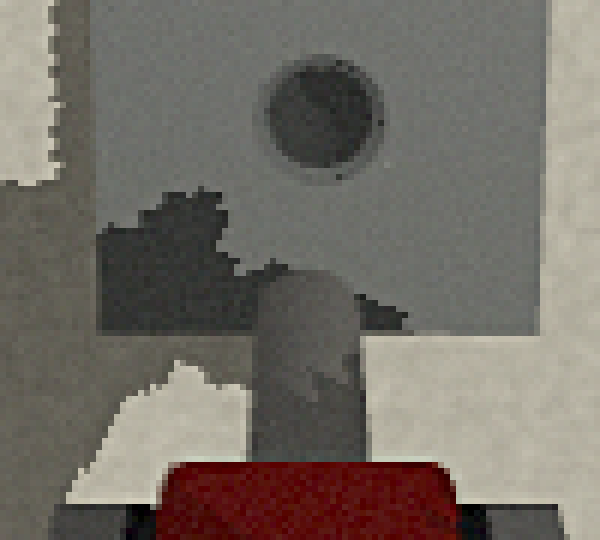

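```bash
python3 - <<'E'
from h import *
d=np.load("wrist3.npz")["d"];p=np.load("wrist3.npz")["p"]
m=camera_model("wrist");M=m["mount"];K=m["camera_matrix"]
def tp(u,v):
    z=d[v,u];c=np.array([(u-K[0,2])/K[0,0]*z,(v-K[1,2])/K[1,1]*z,z,1]);return (M@c)[:3]*1000
P=[]
for v in range(245,276):
    q=[tp(u,v) for u in (319,320,321,322,323)];P.append(np.mean(q,0));print(v,P[-1].round(2)) if v%3==0 or v<249 else 0
P=np.array(P[1:]);print("slope dx/dz",np.polyfit(P[:,2],P[:,0],1))
# lateral
for v in (250,256,262,268,274):
    k=np.where(d[v,300:345]<.26)[0]+300;a,b=tp(k.min()+1,v),tp(k.max()-1,v);print(v,k.min(),k.max(),((k.min()+k.max())/2-K[0,2])/K[0,0]*d[v,321]*1000)
# handle top
for v in range(310,385,10): print(v,tp(321,v).round(1))
E
```

```text
245 [ 3.39 -0.2  98.96]
246 [ 3.25 -0.2  97.34]
247 [ 3.15 -0.2  95.63]
248 [ 3.19 -0.2  93.52]
249 [17.   -0.13 49.24]
252 [ 3.37 -0.21 85.37]
255 [ 3.35 -0.22 80.05]
258 [ 3.24 -0.22 75.23]
261 [ 3.24 -0.22 70.33]
264 [ 3.23 -0.23 65.68]
267 [ 3.48 -0.24 60.54]
270 [ 3.3  -0.24 56.75]
273 [ 3.19 -0.24 52.93]
slope dx/dz [-0.04870519  7.17542534]
250 313 328 -0.13290135713053677
256 312 329 -0.12646627816967687
262 312 330 0.14979448830678066
268 311 330 -0.11594900627985137
274 311 330 -0.1109201378736697
310 [ 8.9 -0.3  2.7]
320 [ 8.8 -0.3 -4.5]
330 [  9.4  -0.3 -12. ]
340 [  7.3  -0.3 -14.5]
350 [  2.9  -0.3 -13.5]
360 [ -0.3  -0.3 -14.3]
370 [ -4.5  -0.3 -13.7]
380 [ -9.3  -0.3 -12.6]
```

```bash
python3 - <<'E'
from h import *
m=camera_model("top");h=plane(m,(265.2,257.7),.097);print(h, plane(camera_model("scene"),(325+183/4,195+89/4),.097),get_obs()["joint_pos"].round(2))
o=get_obs();M=Ro.from_quat(o["ee_rot"]).as_matrix()
togo(h+M@np.array([.0022,.0002,0])+[0,0,.2556-.097],24.7-90)
E
```

```text
[0.52623396 0.20854674 0.097     ] [0.52936352 0.20625693 0.097     ] [ 0.65  0.19 -0.43  1.65  0.08  1.32 -0.94]
clock 3.95 pos [ 0.512  -0.1903  0.2539] F [-0.42 -1.06 -2.6 ] grip 0.246
yaw of tool y deg -65.6 tool z [-2.3e-03  9.0e-04 -1.0e+00]
turn (tool) [-0.0018  0.0018 -0.0052]
shift mm (current tool axes) [ 179.9 -357.2   -1.4]
shift mm (axes after turn) [ 181.8 -356.2   -1.7]
```

```bash
python3 -m creep '[[0,0,0,16,-35,0,255],[0,0,0,20,-43,0,255],[0,0,0,20,-43,0,255],[0,0,0,20,-43,0,255],[0,0,0,20,-43,0,255],[0,0,0,20,-43,0,255],[0,0,0,20,-43,0,255],[0,0,0,20,-43,0,255]]'; python3 -m creep '[[0,0,0,8,-20,0,255],[0,0,0,0,0,0,255],[0,0,0,0,0,0,255]]'
cat > look.py <<'E'
from h import *
import sys
o=get_obs();p,d=camera("wrist");m=wristmodel(o);n=sys.argv[1];cv2.imwrite(f"pics/{n}.png",p);np.savez(n+".npz",p=p,d=d,pos=o["position"],q=o["ee_rot"])
X=cloud(m,d);hsv=cv2.cvtColor(p,cv2.COLOR_BGR2HSV)
g=((hsv[...,0]>10)&(hsv[...,0]<32)&(hsv[...,1]>140)&(hsv[...,2]>60)).astype(np.uint8)
N,l,s,c=cv2.connectedComponentsWithStats(g);i=1+np.argmax(s[1:,4]);g=(l==i).astype(np.uint8)
P=lambda cnt:np.array([plane(m,q,.097)[:2] for q in cnt.reshape(-1,2)],np.float32)*1000
cs,hi=cv2.findContours(g,cv2.RETR_CCOMP,cv2.CHAIN_APPROX_NONE)
print("guide depth z",np.median(X[g>0][:,2]))
for c,h in zip(cs,hi[0]):
    if len(c)>15:print("hole" if h[3]>=0 else "outer",len(c),cv2.minAreaRect(P(c)),cv2.minEnclosingCircle(P(c)),cv2.boundingRect(c))
M=Ro.from_quat(o["ee_rot"]).as_matrix();print("tip",o["position"]+M@np.array([-.0022,-.0002,.101]),"F",o["ft_force"],M[:,2].round(4),o["clock"])
E
python3 look.py w5
```

```text
clock: 4.75
position: [0.5153, 0.1815, 0.2543]
ee_rot: [0.977, 0.211, -0.001, 0.0]
ft_force: [1.4, -0.9, -1.3]
grip_width: 0.247
clock: 5.05
position: [0.5146, 0.2013, 0.2542]
ee_rot: [0.977, 0.212, -0.001, 0.0]
ft_force: [1.4, -0.6, -1.8]
grip_width: 0.25
guide depth z 0.0966561264734897
outer 253 ((527.9172973632812, 207.93588256835938), (73.44354248046875, 45.677886962890625), 80.85566711425781) ((527.0972900390625, 207.908447265625), 42.16493606567383) (265, 158, 111, 98)
tip [0.51236751 0.20055318 0.15319322] F [ 1.38809073 -0.57166666 -1.77661289] [-1.9e-03 -6.0e-04 -1.0e+00] 5.05
```

View pics/w5.png

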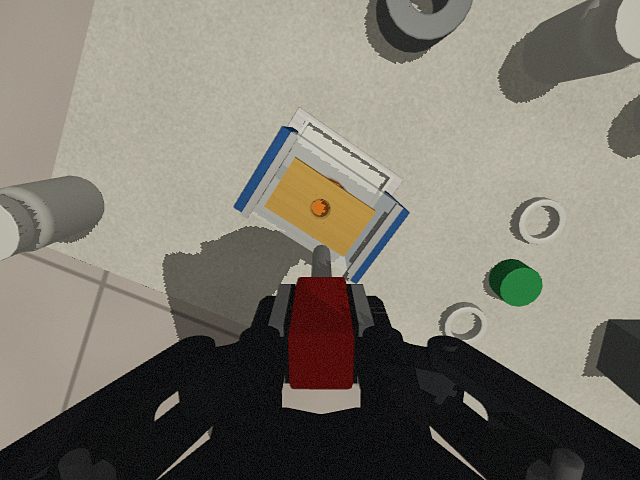

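```bash
python3 - <<'E'
from h import *
a=np.load("w5.npz");p=a["p"];m=wristmodel(dict(position=a["pos"],ee_rot=a["q"]))
cv2.imwrite("pics/z5.png",cv2.resize(p[100:290,225:415],None,fx=3,fy=3,interpolation=cv2.INTER_NEAREST))
hsv=cv2.cvtColor(p,cv2.COLOR_BGR2HSV)
print(hsv[200:218,308:334:2,0]);print(hsv[208,308:334])
E
```

```text
[[20 20 20 20 20 14 13 16 18 20 20 20 19]
 [19 20 20 17 14 15 14 14 12 19 21 19 20]
 [20 21 21 15 14 14 15 11 13 19 19 20 20]
 [20 20 20 14 15 15 14 13 12 13 18 20 20]
 [20 20 16 14 15 14 14 14 13  9 18 20 20]
 [20 20 14 15 14 14 14 15 14 15 18 20 19]
 [20 19 14 14 14 14 14 14 14 12 14 19 20]
 [20 20 14 15 14 14 14 15 14 10 14 19 20]
 [20 21 14 15 14 14 14 15 12 14 16 20 20]
 [20 21 14 14 15 14 14 14 11 13 13 20 20]
 [20 19 15 14 14 15 14 14 14 10 19 19 20]
 [20 20 18 14 15 15 14 14 15 12 18 19 20]
 [20 20 20 15 14 14 14 13 12 14 20 20 20]
 [20 20 20 14 14 14 15 12 11 18 19 20 19]
 [20 20 20 21 14 14 14 12 17 20 19 19 20]
 [20 20 20 20 21 17 14 18 20 19 20 20 20]
 [20 20 20 20 18 19 21 20 19 19 20 19 19]
 [19 20 20 19 19 20 19 19 19 19 21 21 20]]
[[ 20 157 182]
 [ 19 157 166]
 [ 21 164 154]
 [ 16 186 160]
 [ 14 216 197]
 [ 14 206 202]
 [ 15 224 196]
 [ 14 212 198]
 [ 14 209 199]
 [ 14 212 200]
 [ 14 210 198]
 [ 14 209 200]
 [ 14 216 198]
 [ 15 222 199]
 [ 15 216 203]
 [ 14 213 208]
 [ 12 230 134]
 [ 12 227 100]
 [ 14 255 104]
 [ 12 233 104]
 [ 16 185  99]
 [ 19 207  74]
 [ 20 159 152]
 [ 20 160 183]
 [ 20 152 185]
 [ 20 162 180]]
```

View pics/z5.png

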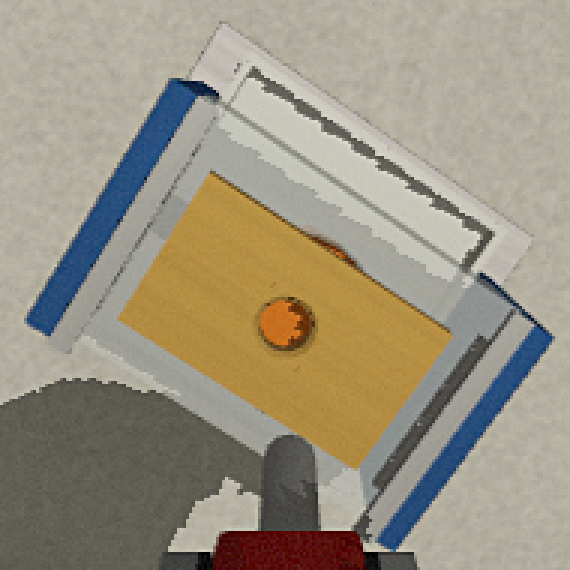

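```bash
cat > hole.py <<'E'
from h import *
import sys
def hole(n,show=True,roi=None):
    a=np.load(n+".npz");p=a["p"];m=wristmodel(dict(position=a["pos"],ee_rot=a["q"]))
    hsv=cv2.cvtColor(cv2.GaussianBlur(p,(3,3),0),cv2.COLOR_BGR2HSV).astype(int)
    k=((hsv[...,0]<17)&(hsv[...,1]>170)&(hsv[...,2]>40)|(hsv[...,2]<140)&(hsv[...,1]>140)&(hsv[...,0]<25)).astype(np.uint8)
    b=np.zeros_like(k);x0,y0,x1,y1=roi;b[y0:y1,x0:x1]=1;k&=b
    N,l,s,c=cv2.connectedComponentsWithStats(k);i=1+np.argmax(s[1:,4]);k=(l==i).astype(np.uint8)
    cs,_=cv2.findContours(k,cv2.RETR_EXTERNAL,cv2.CHAIN_APPROX_NONE);c=max(cs,key=len)
    P=np.array([plane(m,q,.096)[:2] for q in c.reshape(-1,2)],np.float32)*1000
    print("hole ell",cv2.fitEllipse(P),"circ",cv2.minEnclosingCircle(P),cv2.boundingRect(c))
    M=Ro.from_quat(a["q"]).as_matrix();tip=(a["pos"]+M@np.array([-.0022,-.0002,.101]))*1000;e=cv2.fitEllipse(P)[0]
    print("tip",tip.round(1),"need in tool xy",(np.array([e[0]-tip[0],e[1]-tip[1],0])@M).round(2), "tool z drop to 0.097",(tip[2]-97).round(1))
if __name__=="__main__":hole(sys.argv[1],roi=[int(v) for v in sys.argv[2:6]])
E
python3 hole.py w5 305 195 338 222
python3 - <<'E'
from h import *
a=np.load("w5.npz");m=wristmodel(dict(position=a["pos"],ee_rot=a["q"]));
z=lambda x,y:(225+x/3,100+y/3)
c=[z(211,171),z(451,331),z(358,469),z(119,319)]
P=np.array([plane(m,q,.097)[:2] for q in c])*1000;print(P.round(1).tolist())
for i in range(4):
    v=P[(i+1)%4]-P[i];print(np.linalg.norm(v),np.degrees(np.arctan2(v[1],v[0])))
# cheek outer top corners (blue), height unknown ~.101
b=[z(170,80),z(27,322),z(552,338),z(390,548)]
print([plane(m,q,.101)[:2].round(4).tolist() for q in b])
E
```

```text
hole ell ((527.389892578125, 207.75086975097656), (13.430171012878418, 13.692021369934082), 110.27696990966797) circ ((527.397705078125, 207.9238739013672), 7.194675445556641) (312, 199, 18, 19)
tip [512.4 200.6 153.2] need in tool xy [16.65 -0.33 -0.03] tool z drop to 0.097 56.2
[[554.7, 240.5], [543.3, 168.8], [499.8, 174.4], [511.1, 247.2]]
72.53588542865201 -99.03466821278192
43.856762391220904 172.6923945977305
73.65847634349412 81.15652108061067
44.083080923501576 -8.775255139623209
[[0.5704, 0.2575], [0.5018, 0.2677], [0.5527, 0.1457], [0.4843, 0.1579]]
```

The hole is at about (320,208) and fits as a 13.5 mm circle at (527.4, 207.8) mm. The cheek corners put the frame axis at about (527, 207), so the hole is almost centred over the plug. Next I'll go above it and lower.

```bash
python3 -m creep '[[0,0,0,8,0,0,255],[0,0,0,8.6,-0.3,15,255],[0,0,0,0,0,20,255],[0,0,0,0,0,8,255],[0,0,0,0,0,0,255],[0,0,0,0,0,0,255]]'; python3 look.py w6
python3 -c "
import cv2
p=cv2.imread('pics/w6.png');cv2.imwrite('pics/z6.png',cv2.resize(p[170:290,255:385],None,fx=5,fy=5,interpolation=cv2.INTER_NEAREST))"
```

```text
clock: 5.7
position: [0.5304, 0.2083, 0.213]
ee_rot: [0.977, 0.211, 0.0, 0.0]
ft_force: [0.0, 0.2, -1.0]
grip_width: 0.244
guide depth z 0.09663751638303583
outer 336 ((528.4671630859375, 207.95358276367188), (73.5184097290039, 46.57355880737305), 80.82254791259766) ((528.176513671875, 208.40069580078125), 41.96564483642578) (257, 189, 126, 95)
tip [0.52840361 0.20761051 0.1119516 ] F [ 0.02941091  0.19339006 -1.03557381] [ 6.e-04  0.e+00 -1.e+00] 5.7
```

View pics/z6.png

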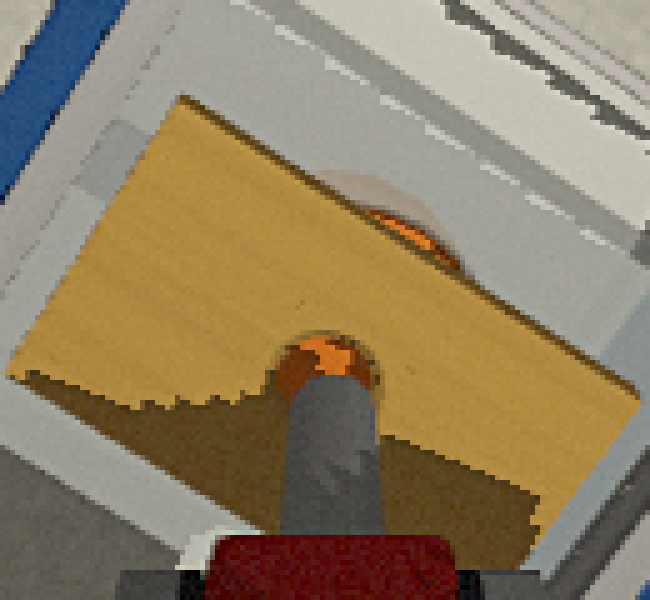

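```bash
python3 - <<'E'
from h import *
m=camera_model("wrist");M=m["mount"];K=m["camera_matrix"]
a=np.load("w6.npz");d=a["d"];X=cloud(wristmodel(dict(position=a["pos"],ee_rot=a["q"])),d)
def tz(u,v,z):
    r=M[:3,:3]@np.linalg.inv(K)@[u,v,1];o=M[:3,3];return (o+r*(z/1000-o[2])/r[2])*1000
def tp(u,v):
    c=np.append(np.linalg.inv(K)@[u,v,1]*d[v,u],1);return (M@c)[:3]*1000
# brass depth in tool frame
q=[tp(u,v) for u in range(280,300) for v in range(215,230)];zb=np.median(q,0)[2];print("brass tool z",zb)
print("rim inner far (338):",tz(255+327/5,170+338/5,zb+1)," outer (330):",tz(255+327/5,170+330/5,zb))
for c in (270,275,280,376,381,386):print(c,tz(255+c/5,170+375/5,zb))
print("rod front",[tp(321,v).round(2).tolist() for v in (245,246,247,248,255)])
for v in (248,252,256,260):
    k=np.where(d[v,300:345]<d[v,321]+.012)[0]+300;print(v,k.min(),k.max(),((k.min()+k.max())/2-K[0,2])/K[0,0]*d[v,321]*1000)
E
```

```text
brass tool z 116.34944566435821
rim inner far (338): [  2.80237214  -0.58018323 117.34944566]  outer (330): [  4.20378983  -0.57884968 116.34944566]
270 [ -2.07044542  -8.22467059 116.34944566]
275 [ -2.07072411  -7.55430252 116.34944566]
280 [ -2.07100281  -6.88393325 116.34944566]
376 [ -2.07635388   5.98738842 116.34944566]
381 [ -2.07663258   6.65778183 116.34944566]
386 [ -2.07691129   7.32817643 116.34944566]
rod front [[3.24, -0.2, 99.45], [3.49, -0.2, 96.6], [3.32, -0.2, 95.11], [3.36, -0.2, 92.99], [3.57, -0.22, 79.39]]
248 314 328 0.16711282967176858
252 313 329 0.1621410163664934
256 313 329 0.1566649498316331
260 313 329 0.15028696255243973
```

The tip is about 1.8 mm too far in tool +x and 0.5 mm in +y. I'll correct that and feel downward.

```bash
python3 -m creep '[[0,0,0,-1.8,-0.6,0,255],[0,0,0,0,0,6,255],[0,0,0,0,0,5,255],[0,0,0,0,0,0,255],[0,0,0,0,0,0,255]]'; python3 -m creep '[[0,0,0,0,0,1.5,255],[0,0,0,0,0,1.5,255],[0,0,0,0,0,1,255],[0,0,0,0,0,0,255]]';python3 -m creep '[[0,0,0,0,0,1,255],[0,0,0,0,0,0,255]]';  python3 look.py w7
python3 -c "
import cv2
p=cv2.imread('pics/w7.png');cv2.imwrite('pics/z7.png',cv2.resize(p[170:290,255:385],None,fx=5,fy=5,interpolation=cv2.INTER_NEAREST))"
```

```text
clock: 6.25
position: [0.5281, 0.2083, 0.2011]
ee_rot: [0.977, 0.211, -0.0, 0.0]
ft_force: [0.6, -0.2, -1.8]
grip_width: 0.247
clock: 6.65
position: [0.5281, 0.2083, 0.1971]
ee_rot: [0.977, 0.211, -0.0, 0.0]
ft_force: [-0.3, 0.2, -1.9]
grip_width: 0.244
clock: 6.85
position: [0.5281, 0.2084, 0.1962]
ee_rot: [0.977, 0.211, -0.0, 0.0]
ft_force: [-0.8, 0.2, -1.8]
grip_width: 0.244
guide depth z 0.09665211454637805
outer 363 ((528.6591796875, 207.84768676757812), (73.71855926513672, 46.53179168701172), 81.2571792602539) ((527.8457641601562, 208.55311584472656), 42.27132797241211) (253, 189, 136, 99)
tip [0.52604319 0.20761621 0.0951998 ] F [-0.76727891  0.15204928 -1.80911766] [-1.e-04 -1.e-04 -1.e+00] 6.85
```

View pics/z7.png

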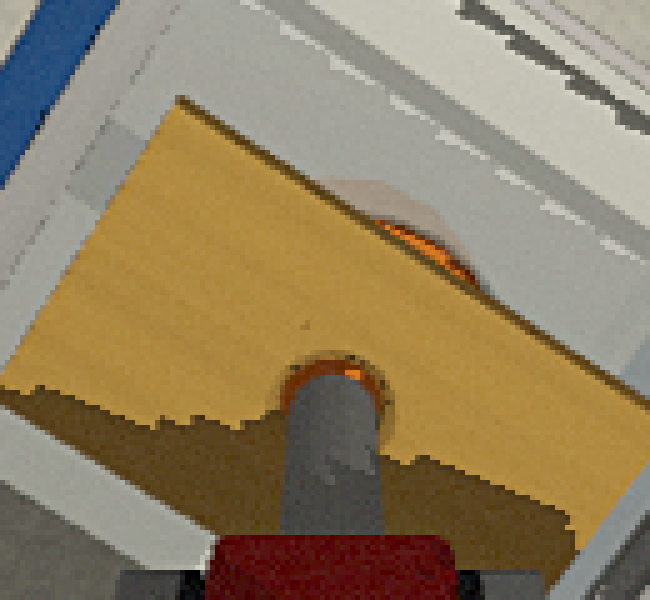

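```bash
python3 -m creep '[[0,0,0,0,0,1.5,255],[0,0,0,0,0,1.5,255],[0,0,0,0,0,0,255]]';python3 -m creep '[[0,0,0,0,0,1.5,255],[0,0,0,0,0,1.5,255],[0,0,0,0,0,1.5,255],[0,0,0,0,0,0,255]]'
```

```text
clock: 7.2
position: [0.5281, 0.2083, 0.193]
ee_rot: [0.977, 0.211, -0.0, 0.0]
ft_force: [0.2, 1.0, -1.2]
grip_width: 0.25
clock: 7.6
position: [0.5281, 0.2083, 0.1885]
ee_rot: [0.977, 0.211, -0.0, 0.0]
ft_force: [0.7, 0.3, -2.1]
grip_width: 0.246
```

```bash
python3 -m creep '[[0,0,0,0,0,1.5,255],[0,0,0,0,0,1.5,255],[0,0,0,0,0,1.5,255],[0,0,0,0,0,1,255],[0,0,0,0,0,0,255]]';python3 -m creep '[[0,0,0,0,0,0.7,255],[0,0,0,0,0,0,255]]';python3 -m creep '[[0,0,0,0,0,0.7,255],[0,0,0,0,0,0,255]]';python3 -m creep '[[0,0,0,0,0,0.7,255],[0,0,0,0,0,0,255]]';python3 -m creep '[[0,0,0,0,0,0.7,255],[0,0,0,0,0,0,255]]'
```

```text
clock: 8.1
position: [0.5281, 0.2083, 0.1831]
ee_rot: [0.977, 0.211, -0.0, 0.0]
ft_force: [-0.6, 0.3, -1.5]
grip_width: 0.248
clock: 8.3
position: [0.5282, 0.2084, 0.1826]
ee_rot: [0.977, 0.211, 0.0, 0.0]
ft_force: [0.3, 0.3, -1.3]
grip_width: 0.25
clock: 8.5
position: [0.5282, 0.2084, 0.1818]
ee_rot: [0.977, 0.211, 0.0, 0.0]
ft_force: [0.2, -0.1, -1.5]
grip_width: 0.25
clock: 8.7
position: [0.5281, 0.2084, 0.1811]
ee_rot: [0.977, 0.211, -0.0, 0.0]
ft_force: [-0.6, 0.2, -1.7]
grip_width: 0.249
clock: 8.9
position: [0.5281, 0.2084, 0.1804]
ee_rot: [0.977, 0.211, -0.0, 0.0]
ft_force: [0.5, 0.2, -1.4]
grip_width: 0.247
```

```bash
for i in 1 2 3 4; do python3 -m creep '[[0,0,0,0,0,0.5,255],[0,0,0,0,0,0,255]]' | egrep 'pos|ft'; done
```

```text
position: [0.5281, 0.2084, 0.1799]
ft_force: [-0.5, -0.2, -2.1]
position: [0.5282, 0.2084, 0.1795]
ft_force: [-0.3, 0.1, -1.2]
position: [0.5282, 0.2085, 0.1791]
ft_force: [0.4, 0.8, -0.6]
position: [0.5283, 0.2085, 0.1786]
ft_force: [-0.5, 0.1, 0.6]
```

```bash
python3 -m creep '[[0,0,0,0,0,0.5,255],[0,0,0,0,0,0,255]]' | egrep 'pos|ft'; python3 -m creep '[[0,0,0,0,0,0.5,255],[0,0,0,0,0,0,255]]' | egrep 'pos|ft'; python3 -m creep '[[0,0,0,0,0,0.5,255],[0,0,0,0,0,0,255]]' | egrep 'pos|ft'
```

```text
position: [0.5283, 0.2085, 0.1782]
ft_force: [-0.1, 0.3, 1.8]
position: [0.5283, 0.2085, 0.1777]
ft_force: [0.5, 0.5, 3.0]
position: [0.5283, 0.2085, 0.1772]
ft_force: [-0.6, 0.4, 4.7]
```

```bash
python3 look.py w8;python3 -c "
import cv2
p=cv2.imread('pics/w8.png');cv2.imwrite('pics/z8.png',cv2.resize(p[170:290,255:385],None,fx=5,fy=5,interpolation=cv2.INTER_NEAREST))"
```

```text
guide depth z 0.09663196639783724
outer 384 ((528.61962890625, 207.90353393554688), (73.60367584228516, 46.86246871948242), 80.95730590820312) ((528.236083984375, 208.4869842529297), 42.08391571044922) (248, 195, 147, 101)
tip [0.52626955 0.2078084  0.07620318] F [-0.6144629   0.39933346  4.67375016] [ 5.e-04  1.e-04 -1.e+00] 10.3
```

View pics/z8.png

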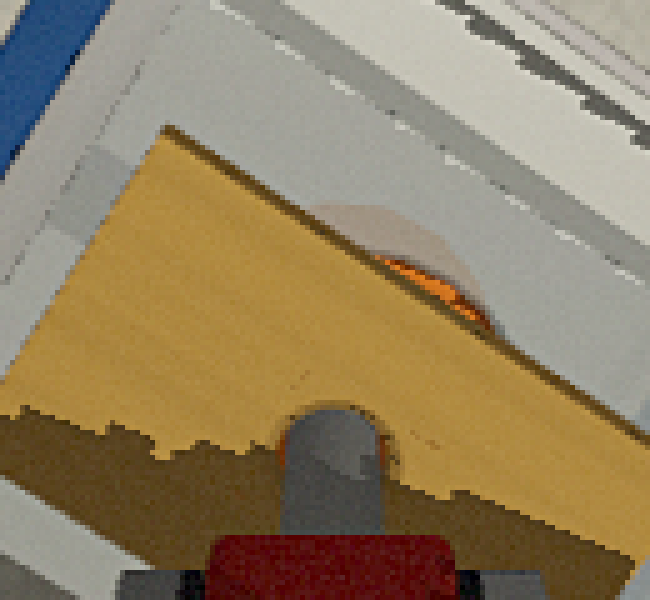

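The rod is in the hole and the guide hasn't been pressed down (still about 96.6 mm). The load is on the plug, about 6 N net. I'll keep pushing in small steps.

```bash
python3 -m creep '[[0,0,0,0,0,0.5,255],[0,0,0,0,0,0.5,255],[0,0,0,0,0,0,255]]' | egrep 'pos|ft'; python3 -m creep '[[0,0,0,0,0,0.5,255],[0,0,0,0,0,0.5,255],[0,0,0,0,0,0,255]]' | egrep 'pos|ft'
```

```text
position: [0.5284, 0.2086, 0.1764]
ft_force: [-0.3, 0.4, 6.4]
position: [0.5285, 0.2086, 0.1756]
ft_force: [0.3, -0.0, 7.3]
```

```bash
python3 -m creep '[[0,0,0,0,0,0.5,255],[0,0,0,0,0,0.5,255],[0,0,0,0,0,0,255]]' | egrep 'pos|ft'; python3 -m creep '[[0,0,0,0,0,0.5,255],[0,0,0,0,0,0.5,255],[0,0,0,0,0,0,255]]' | egrep 'pos|ft';python3 -m creep '[[0,0,0,0,0,0.5,255],[0,0,0,0,0,0.5,255],[0,0,0,0,0,0,255]]' | egrep 'pos|ft'
```

```text
position: [0.5285, 0.2086, 0.1746]
ft_force: [-0.0, 0.1, 6.5]
position: [0.5285, 0.2086, 0.1736]
ft_force: [-0.3, 0.2, 7.4]
position: [0.5285, 0.2089, 0.1725]
ft_force: [0.3, 1.0, 6.5]
```

```bash
python3 -m creep '[[0,0,0,0,0,0.7,255],[0,0,0,0,0,0.7,255],[0,0,0,0,0,0.7,255],[0,0,0,0,0,0.7,255]]' | egrep 'pos|ft'; python3 -m creep '[[0,0,0,0,0,0.7,255],[0,0,0,0,0,0.7,255],[0,0,0,0,0,0.7,255],[0,0,0,0,0,0.7,255]]' | egrep 'pos|ft'; python3 -m creep '[[0,0,0,0,0,0.7,255],[0,0,0,0,0,0.7,255],[0,0,0,0,0,0.7,255],[0,0,0,0,0,0.7,255]]' | egrep 'pos|ft'
```

```text
position: [0.5284, 0.2084, 0.1694]
ft_force: [0.4, -0.8, 5.4]
position: [0.5283, 0.2084, 0.1666]
ft_force: [0.3, -1.1, 4.5]
position: [0.5283, 0.2084, 0.1638]
ft_force: [-0.7, 0.2, 4.2]
```

```bash
python3 -m creep '[[0,0,0,0,0,0.8,255],[0,0,0,0,0,0.8,255],[0,0,0,0,0,0.8,255],[0,0,0,0,0,0.8,255],[0,0,0,0,0,0.8,255]]' | egrep 'pos|ft'; python3 -m creep '[[0,0,0,0,0,0.8,255],[0,0,0,0,0,0.8,255],[0,0,0,0,0,0.8,255],[0,0,0,0,0,0.8,255],[0,0,0,0,0,0.8,255]]' | egrep 'pos|ft'; python3 -m creep '[[0,0,0,0,0,0.8,255],[0,0,0,0,0,0.8,255],[0,0,0,0,0,0.8,255],[0,0,0,0,0,0.8,255],[0,0,0,0,0,0.8,255]]' | egrep 'pos|ft'
```

```text
position: [0.5284, 0.2084, 0.1598]
ft_force: [0.5, 0.4, 6.7]
position: [0.5283, 0.2084, 0.1558]
ft_force: [-0.1, 0.6, 6.3]
position: [0.5284, 0.2084, 0.1518]
ft_force: [-0.3, 0.0, 6.2]
```

```bash
python3 -m creep '[[0,0,0,0,0,0.8,255],[0,0,0,0,0,0.8,255],[0,0,0,0,0,0.8,255],[0,0,0,0,0,0.8,255],[0,0,0,0,0,0.8,255]]' | egrep 'pos|ft'; python3 -m creep '[[0,0,0,0,0,0.8,255],[0,0,0,0,0,0.8,255],[0,0,0,0,0,0.8,255],[0,0,0,0,0,0,255]]' | egrep 'pos|ft'; python3 -m creep '[[0,0,0,0,0,0.8,255],[0,0,0,0,0,0.8,255],[0,0,0,0,0,0,255]]' | egrep 'pos|ft'
```

```text
position: [0.5283, 0.2084, 0.1478]
ft_force: [-0.9, -0.1, 4.3]
position: [0.5276, 0.208, 0.1444]
ft_force: [-1.0, -0.8, -2.4]
position: [0.5279, 0.2083, 0.1432]
ft_force: [0.5, -0.5, -1.0]
```

The force dropped back to baseline (about -1.6 N) at TCP z = 0.144, so the plug seems to have let go. I'll look.

```bash
python3 - <<'E'
from h import *
p,d=camera("scene");np.savez("s9.npz",p=p,d=d);cv2.imwrite("pics/s9.png",cv2.resize(p[150:290,300:440],None,fx=4,fy=4,interpolation=cv2.INTER_CUBIC))
print(get_obs()["ft_force"],get_obs()["position"])
E
```

```text
[ 0.49711928  0.67015235 -1.39810419] [0.52801813 0.20828369 0.14333468]
```

View pics/s9.png

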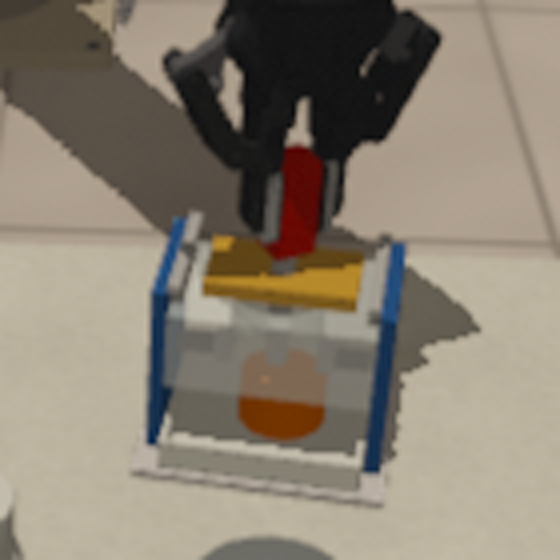

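```bash
python3 - <<'E'
from h import *
m=camera_model("scene")
f=lambda X:((proj(m,X)-[300,150])*4).round(1)
for z in(.009,.016): print(z,"bottom front",f([.5275+.022,.2075,z]),"top back",f([.5275-.022,.2075,z+.028]),"top front",f([.5275+.022,.2075,z+.028]))
E
```

```text
0.009 bottom front [275.2 441.2] top back [275.3 345.5] top front [279.  395.2]
0.016 bottom front [276.2 429.9] top back [276.2 334. ] top front [280.  383.4]
```

The plug's underside edge is at row ~439 (441 predicted for the tray floor, 430 if it were still held), so it is in the tray. Withdrawing straight up.

```bash
python3 -m creep '[[0,0,0,0,0,-4,255],[0,0,0,0,0,-6,255],[0,0,0,0,0,-6,255],[0,0,0,0,0,-6,255],[0,0,0,0,0,-6,255],[0,0,0,0,0,-6,255],[0,0,0,0,0,-6,255],[0,0,0,0,0,-6,255]]' | egrep 'pos|ft'; python3 -m creep '[[0,0,0,0,0,-10,255],[0,0,0,0,0,-15,255],[0,0,0,0,0,-20,255],[0,0,0,0,0,-20,255],[0,0,0,0,0,0,255],[0,0,0,0,0,0,255]]' | egrep 'pos|ft'
python3 look.py w10; python3 -c "
from h import *
togo([.5131,-.1906,.2500],24.4-90)
togo([.5131+.0,-.1906,.106],24.4-90)
d=np.load('w10.npz')['d'];m=camera_model('wrist');M=m['mount'];K=m['camera_matrix']
for v in (244,245,246,248,252,258,264,270,310,320):print(v,(M@np.append(np.linalg.inv(K)@[321,v,1]*d[v,321],1))[:3]*1000)
"
```

```text
position: [0.5282, 0.2084, 0.1901]
ft_force: [-0.2, 0.2, -2.1]
position: [0.5283, 0.2085, 0.2551]
ft_force: [0.3, 0.1, -1.7]
guide depth z 0.09662536627773093
outer 266 ((528.2471923828125, 207.90692138671875), (73.60730743408203, 46.050838470458984), 81.00530242919922) ((527.5364379882812, 208.09356689453125), 42.16633224487305) (267, 179, 109, 95)
hole 31 ((524.4728393554688, 206.23687744140625), (4.853458404541016, 11.814746856689453), 35.01944351196289) ((525.159423828125, 206.7179718017578), 5.914467811584473) (314, 228, 16, 8)
tip [0.52629543 0.20774797 0.15405202] F [ 0.265933    0.05412829 -1.7040111 ] [ 1.e-03  1.e-04 -1.e+00] 17.2
clock 17.25 pos [0.528  0.2082 0.2542] F [-0.04  0.05 -1.44] grip 0.247
yaw of tool y deg -65.61 tool z [-4.e-04 -4.e-04 -1.e+00]
turn (tool) [ 0.0002  0.0005 -0.0001]
shift mm (current tool axes) [-178.3  357.1    4.4]
shift mm (axes after turn) [-178.3  357.1    4.2]
clock 17.25 pos [0.528  0.2082 0.2542] F [-0.04  0.05 -1.44] grip 0.247
yaw of tool y deg -65.61 tool z [-4.e-04 -4.e-04 -1.e+00]
turn (tool) [ 0.0002  0.0005 -0.0001]
shift mm (current tool axes) [-178.2  357.1  148.4]
shift mm (axes after turn) [-178.3  357.1  148.2]
244 [-1.40772480e+01 -1.39170896e-01  1.57186490e+02]
245 [ 3.39712421 -0.19768345 98.93591643]
246 [ 3.491465   -0.20010842 96.58676123]
248 [ 3.2935407  -0.20363344 93.20651275]
252 [ 3.24724298 -0.21138529 85.73290238]
258 [ 3.39875742 -0.22272417 74.77841292]
264 [ 3.6637781  -0.23333884 64.51088442]
270 [ 3.54154465 -0.24204248 56.12689203]
310 [ 9.45743472 -0.29793463  1.59637456]
320 [ 9.23954188 -0.3050591  -5.25428112]
```

View pics/w10.png

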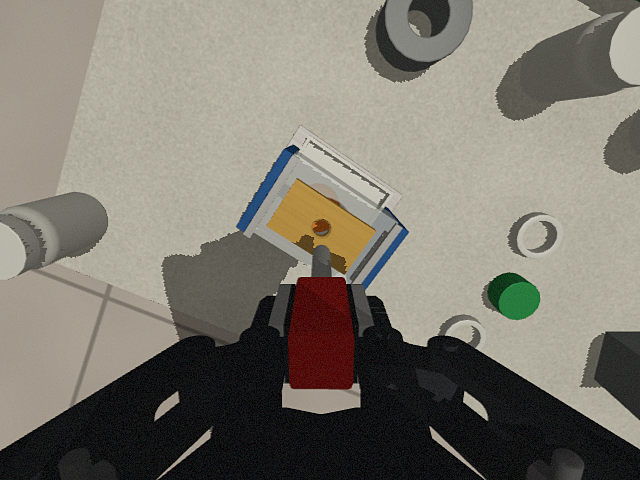

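The hole now shows dark at (321,227), the orange is gone, and the drift hasn't moved in the hand. Back to the stand.

```bash
python3 -m creep '[[0,0,0,-12,24,0,255],[0,0,0,-20,40,0,255],[0,0,0,-20,40,0,255],[0,0,0,-20,40,0,255],[0,0,0,-20,40,0,255],[0,0,0,-20,40,0,255],[0,0,0,-20,40,0,255],[0,0,0,-20,40,0,255]]' | egrep 'pos|ft'; python3 -m creep '[[0,0,0,-18,36,0,255],[0,0,0,-8,17,0,255],[0,0,0,0,0,0,255],[0,0,0,0,0,0,255]]' | egrep 'pos|ft'
python3 -c "
from h import *
togo([.5131,-.1906,.106],24.4-90)"
```

```text
position: [0.5144, -0.133, 0.2538]
ft_force: [0.4, -0.6, -2.4]
position: [0.5132, -0.1898, 0.2537]
ft_force: [0.0, 1.2, -1.3]
clock 18.45 pos [ 0.5132 -0.1898  0.2537] F [ 0.05  1.2  -1.28] grip 0.247
yaw of tool y deg -65.62 tool z [-0.0014  0.0011 -1.    ]
turn (tool) [-0.0015  0.0008 -0.0003]
shift mm (current tool axes) [ -0.3   0.9 147.7]
shift mm (axes after turn) [ -0.4   0.7 147.7]
```

```bash
python3 -m creep '[[0,0,0,-0.3,0.7,20,255],[0,0,0,0,0,30,255],[0,0,0,0,0,16,255],[0,0,0,0,0,0,255],[0,0,0,0,0,0,255]]' | egrep 'pos|ft'
python3 - <<'E'
from h import *
o=get_obs();togo([.5131,-.1906,.106],24.4-90)
p,d=camera("wrist");np.savez("w11.npz",p=p,d=d,pos=o["position"],q=o["ee_rot"])
cv2.imwrite('pics/z11.png',cv2.resize(p[180:290,255:385],None,fx=5,fy=5,interpolation=cv2.INTER_NEAREST))
E
```

```text
position: [0.5138, -0.1899, 0.189]
ft_force: [-0.4, 0.9, -1.1]
clock 18.95 pos [ 0.5138 -0.1899  0.189 ] F [-0.36  0.85 -1.09] grip 0.248
yaw of tool y deg -65.51 tool z [ 0.e+00  3.e-04 -1.e+00]
turn (tool) [-0.0003 -0.0002  0.0016]
shift mm (current tool axes) [-1.   0.4 83. ]
shift mm (axes after turn) [-1.   0.4 83. ]
```

View pics/z11.png

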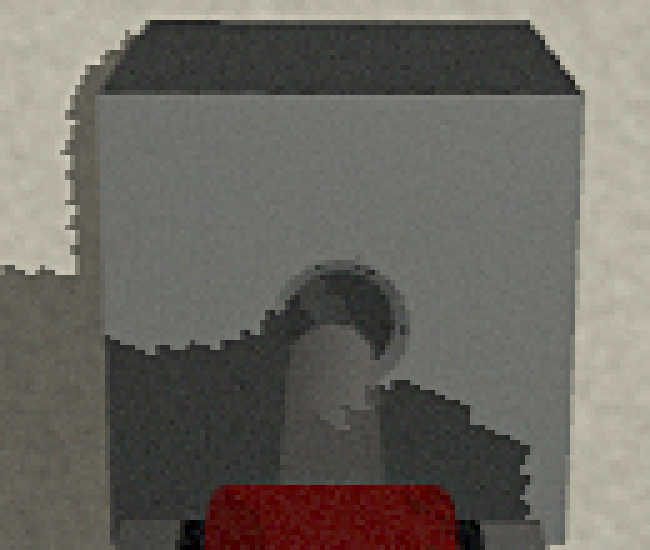

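```bash
python3 - <<'E'
from h import *
m=camera_model("wrist");M=m["mount"];K=m["camera_matrix"]
def tz(u,v,z):
    r=M[:3,:3]@np.linalg.inv(K)@[u,v,1];o=M[:3,3];return ((o+r*(z/1000-o[2])/r[2])*1000).round(2)
print(tz(255+342/5,180+272/5,121),tz(255+342/5,180+261/5,119))
print(tz(255+97/5,180+96/5,119),tz(255+580/5,180+96/5,119))
E
```

```text
[  4.     1.45 121.  ] [  6.1    1.43 119.  ]
[ 28.49 -30.65 119.  ] [ 28.47  32.52 119.  ]
```

```bash
python3 -m creep '[[0,0,0,-1.2,0.9,0,255],[0,0,0,0,0,8,255],[0,0,0,0,0,7,255],[0,0,0,0,0,0,255]]' | egrep 'pos|ft';python3 -m creep '[[0,0,0,0,0,2,255],[0,0,0,0,0,2,255],[0,0,0,0,0,2,255],[0,0,0,0,0,2,255],[0,0,0,0,0,0,255]]' | egrep 'pos|ft'
```

```text
position: [0.5121, -0.1922, 0.1723]
ft_force: [0.3, -0.3, -2.2]
position: [0.5127, -0.1923, 0.1653]
ft_force: [-0.8, -0.3, -2.2]
```

```bash
python3 -m creep '[[0,0,0,0,0,4,255],[0,0,0,0,0,5,255],[0,0,0,0,0,5,255],[0,0,0,0,0,0,255]]' | egrep 'pos|ft';python3 -m creep '[[0,0,0,0,0,6,255],[0,0,0,0,0,6,255],[0,0,0,0,0,6,255],[0,0,0,0,0,6,255],[0,0,0,0,0,6,255],[0,0,0,0,0,0,255]]' | egrep 'pos|ft'
```

```text
position: [0.5123, -0.1922, 0.1506]
ft_force: [-0.3, -1.1, -1.2]
position: [0.5123, -0.1922, 0.1206]
ft_force: [-0.4, 0.3, -1.6]
```

```bash
python3 -m creep '[[0,0,0,0,0,4,255],[0,0,0,0,0,4,255],[0,0,0,0,0,3,255],[0,0,0,0,0,0,255]]' | egrep 'pos|ft';python3 -m creep '[[0,0,0,0,0,1,255],[0,0,0,0,0,1,255],[0,0,0,0,0,0,255]]' | egrep 'pos|ft'
```

```text
position: [0.5126, -0.1922, 0.1101]
ft_force: [0.1, -0.0, -2.2]
position: [0.5128, -0.1924, 0.1086]
ft_force: [0.2, 0.8, -1.3]
```

```bash
python3 -m creep '[[0,0,0,0,0,1,255],[0,0,0,0,0,0,255]]' | egrep 'pos|ft';python3 -m creep '[[0,0,0,0,0,1,255],[0,0,0,0,0,0,255]]' | egrep 'pos|ft';python3 -m creep '[[0,0,0,0,0,1,255],[0,0,0,0,0,0,255]]' | egrep 'pos|ft'
```

```text
position: [0.5128, -0.1923, 0.1075]
ft_force: [-0.4, 0.2, -2.2]
position: [0.5128, -0.1923, 0.1065]
ft_force: [-0.9, -0.5, -1.4]
position: [0.5129, -0.1924, 0.106]
ft_force: [-1.9, 1.1, 3.8]
```

Seated: the force turned upward at z = 0.106, the same height I gripped it at. Releasing.

```bash
python3 -m creep '[[0,0,0,0,0,0,150],[0,0,0,0,0,0,100],[0,0,0,0,0,0,50],[0,0,0,0,0,0,0],[0,0,0,0,0,0,0],[0,0,0,0,0,0,0],[0,0,0,0,0,0,0],[0,0,0,0,0,0,0]]'; python3 -m creep '[[0,0,0,0,0,-10,0],[0,0,0,0,0,-25,0],[0,0,0,0,0,-40,0],[0,0,0,0,0,-40,0],[0,0,0,0,0,-40,0],[0,0,0,0,0,0,0],[0,0,0,0,0,0,0]]'
python3 - <<'E'
from h import *
p,d=camera("scene");cv2.imwrite("pics/s12.png",p)
t,dt=camera("top");cv2.imwrite("pics/t12.png",t)
o=get_obs();w,d=camera("wrist");m=wristmodel(o);X=cloud(m,d);hsv=cv2.cvtColor(w,cv2.COLOR_BGR2HSV)
red=((hsv[...,0]<8)|(hsv[...,0]>172))&(hsv[...,1]>140)&(hsv[...,2]>60)
k=red&(abs(X[...,2]-.12)<.006);ys,xs=np.where(k)
P=np.array([plane(m,(x,y),.12)[:2] for x,y in zip(xs,ys)],np.float32)*1000;print(cv2.minAreaRect(P),np.median(X[k][:,2]),X[k][:,2].std())
print(o["clock"])
E
```

```text
clock: 23.0
position: [0.5128, -0.1923, 0.1056]
ee_rot: [0.977, 0.211, 0.0, 0.0]
ft_force: [1.4, 0.8, 0.4]
grip_width: 1.0
clock: 23.7
position: [0.5132, -0.1924, 0.2621]
ee_rot: [0.977, 0.211, 0.001, 0.001]
ft_force: [-0.2, 0.5, -0.5]
grip_width: 1.001
((512.2164306640625, -192.31417846679688), (21.996164321899414, 21.297536849975586), 24.386417388916016) 0.11954702360136872 0.0010739828590367235
23.8
```

View pics/s12.png

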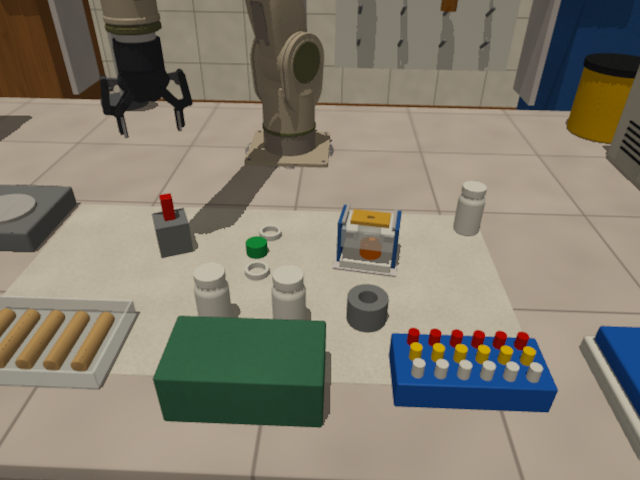

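View pics/t12.png

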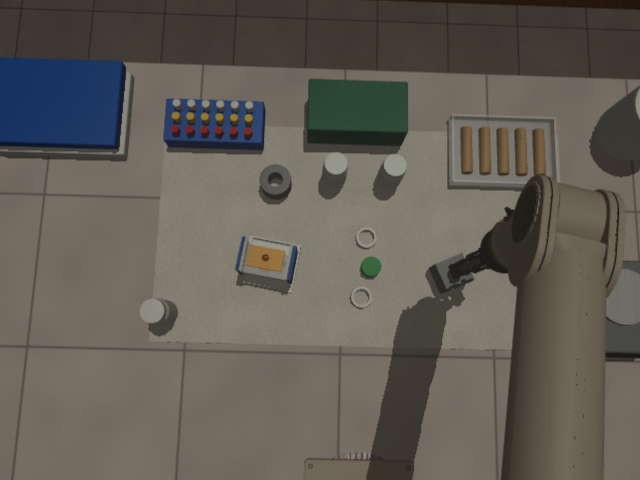

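The drift stands upright in its stand (red handle at (168,208), top at 119.5 mm). The plug is in the tray at (371,248), the gripper is clear and the bystanders are where they were.

```bash
python3 -c "
from workcell import *
print(hand_in())"
```

```text
the job is handed in; nothing more can be done
None
```

I pushed the orange plug through the adapter into the catch tray, put the drift back in its stand and let go. The job was handed in at about 24 s of the 72 s allowed; no verdict was reported.

- **Finding the hole:** I located the guide hole with the wrist camera and corrected about 1.8 mm above it. The rod then went through with no contact force, and the guide did not give.
- **Pushing:** The wrist-force readings between moves never showed more than about 9 N net on the plug. The force dropped back to the unloaded level as the plug fell free. The scene picture matched the plug resting on the tray floor, at about 9 mm rather than 16 mm.
- **Drift in its stand:** It seated at the same gripper height as when I picked it up. Its handle top is level, at 119.5 mm against a nominal 120 mm. The gripper is open and well above it.
- **Other things on the bench:** The last top and scene pictures show the other items in the same places, judged by eye rather than measured.
- **Disagreements:**
  - The top and wrist cameras differed by about 2 mm on the handle's position, so I used close-up wrist views for both insertions.
  - The drift met the plug about 2 mm lower than expected. I did not trace why; it made no difference to the result.

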